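# Open the top half of the split-door brush cupboard

## Robot

A 7-joint arm with a two-finger parallel gripper is mounted at the origin on the work surface. World frame = base frame: x ahead of the robot, y to its left, z up, the work surface at z = 0. Lengths are in m, angles in rad, forces in N, time in s.
With the tool pointing down it reaches from about 0.4 to 0.875 m from the base axis. Payload 19.3 kg.
Tool frame: the origin (TCP) lies at the very end of the fingers, on their centre line; the grasp point (between the pads) lies 19 mm behind it; z points along the fingers, y is the line along which they close (so a half turn about z gives the same grasp; the last joint's range is limited). The gripper opens to 85 mm and grips with 20 to 120 N. Pads are 22 mm wide; open, the fingers measure 114 mm over their backs; the gripper's body (76 mm by 85 mm) begins 54 mm behind the grasp point. The pads swing forward as they close: fully open they stand 13 mm farther back than shut.
Start: joints at [1.148, 0.521, -0.036, 1.599, 0.021, 1.021, -0.113], TCP at [0.216, -0.587, 0.209] pointing down, gripper open.
Joint ranges: [-2.91, 2.91], [-0.3, 2.13], [-1.5, 1.42], [0.17, 2.43], [-1.26, 4.41], [0.16, 1.93], [-2.52, 2.52]. Speed limits (rad/s): [1.89, 1.89, 2.39, 2.39, 3.01, 3.01, 3.01].

## Interface

Orientations are given as [roll, pitch, yaw] about the fixed x, y, z axes, in that order (R = Rz(yaw) Ry(pitch) Rx(roll)).
In Python, from workcell import bot gives the robot as it stands.
- The arm moves only by the tool jog_arm, never from a script. Its argument "motion" is a list of rows, each a list of 5 numbers: the shift along the tool's x, y, z scaled (see below), then the turn about the tool's z scaled (see below), then the opening, from 0 (shut) to 1 (fully open). A call has 1 to 12 rows; each row shifts and turns the commanded pose from where the row before left it, along the tool's axes as they then stand; what a row does not reach is not made up. The controller multiplies each number of a shift by 30 mm and each number of a turn by 0.08 rad. A row lasts 1/10 s, in which the tool goes at most 50 mm and 8.59 degrees, less where a joint would pass 70% of its speed; a pose out of reach is approached as far as the arm can. A call with a number of a shift or a turn outside -1 to 1 is refused whole. A call with a gripper value outside its range is refused whole. The fingers move at their own pace and stop on an object; "newtons" is the grip in N (left out, the last holds). Time passes only in rows, so rows that do not move let the fingers close. It gives the time, the measured TCP pose, the force, the opening and the grip force at its end, in the units of the state.
- bot.observe(): the state, without advancing time (a new reading comes with each control period).
- bot.grab_frame(name): name is "scene" or "top" or "wrist"; returns a dict with "pixels" (420x560x3 uint8, red, green, blue), "fovy" (degrees; the focal length in pixels is half the picture's height over the tangent of half this angle, whatever the lens; pixels are square), "cx", "cy" (the principal point, pixels), "k1" (the pictures are not rectified: a ray, as slopes to the right and down, at radius r is drawn at 1 + k1 r^2 times it, then the intrinsics apply), "rvec" (rotation vector, rad) and "tvec" (3), from world to camera coordinates, as OpenCV has them; the wrist camera has in their place "mount" (4x4, takes a point from camera to tool coordinates, whose origin is the TCP and whose axes are the flange's). Camera axes: x right, y down, z forward; pixel columns grow to the right and rows downward; lengths in m; the calibration is good to about 2 mm. A picture is of the moment at which its call begins: read the wrist's pose just before it. There is no depth.
- bot.job_done(): hands the job in; it is judged then, once.
The state is a dict: "clock": time; "qpos": joint angles; "qd": joint speeds; "joint_efforts": joint torques, N m; "position": TCP position; "tool_rot": TCP orientation; "force": force on the tool from outside, world axes, zero at the start; "moment": the same for the moment, N m; "grip_width": finger opening in m; "finger_force": force on a finger pad.
Only numpy, scipy, OpenCV 4.12 (cv2) and the standard library are available. Lean on these libraries where they do the work, as an engineer would, in place of code of your own. Each camera call takes 0.05 s, during which the arm holds its last target. There are 200 camera calls.

## Task

Of the two small wooden cupboards on the conservation table, find the one whose door is split into a top half and a bottom half, and gently swing its top half wide open, about square to the cupboard's front, so that the jars behind it can be reached. Leave its bottom half bolted, leave the other cupboard's one-piece door shut, and let go of the pull when you are done.

Things in the scene. Friction and masses are not known exactly. Their poses are not given: they have to be found in the camera images.
- top_pull (a point): Middle of the steel D-pull on the split door's top half (leaf): upright round grip, 12 dia., 45 long, its axis 38 out from the leaf's face, a level leg at each end; 227.5 above the table, 42.5 below the cupboard's flat top. Free on both sides: pinch from above, fingers closing along the leaf's width. Axes turn with the leaf: z up, -x out of its face, +y towards its hinge.
- top_leaf (a joint): Opening angle of the top leaf (170 wide, 116 high, 14 thick, 0.35 kg), rad: 0 shut; grows as it swings out, clockwise from above; stop 1.75. Starts shut or ajar up to 0.15; no catch, light friction (1 N at the pull), stays where left. Its upright hinge axis lies +38 mm in x and +145 mm in y of top_pull's axes. Behind it: jars.
- bottom_bolt (a joint): Slide of the steel barrel bolt on the bottom leaf, 110 mm above the table, m: 0 shot into its keeper (starts and must stay so), 0.025 drawn. While shot, it locks the bottom leaf, which has a like pull of its own. The split-door cupboard shows a level gap at half height, with a 22 mm wooden ledge jutting out just below the gap.
- plain_door (a joint): Opening angle of the other cupboard's one-piece door, rad: 0 shut (starts and must stay so). Both wooden cupboards are 200 wide, 144 deep, 270 high, fronts facing away from the robot (+x, within 12 degrees), side by side in either order. The plain door has the same pull at the same place but is one panel 234 high: no gap, ledge or bolt.

How it is judged:
At the end, for the whole second after the job is handed in: The top leaf of the split door stands open by more than 1.13 rad (65 degrees), at rest (slower than 0.05 rad/s); the bottom bolt is drawn by less than 8 mm and the plain door is open by less than 0.08 rad (value of joint top_leaf above 1.13 rad and velocity of joint top_leaf between -0.05 and 0.05 rad/s and value of joint bottom_bolt below 0.008 m and value of joint plain_door below 0.08 rad); the robot touches nothing.
It fails at once if the top leaf is flung (turns faster than 3 rad/s) (velocity of joint top_leaf above 3 rad/s).
It fails at once if the bottom bolt is drawn by more than 12 mm (value of joint bottom_bolt above 0.012 m).
It fails at once if the plain door is opened by more than 0.2 rad (value of joint plain_door above 0.2 rad).
It also fails if it takes over 34 s, if anything falls off the work surface, if the arm or the gripper's body presses on something with over 40 N, if the wrist force passes 120 N, or if a joint passes its speed limit or range.

## Working session

There is one attempt and no reset: what is moved stays moved. The work goes in short steps, Python scripts to look and compute and a tool call to move; the robot and the scene stay as the last step left them, time stands still between calls to the robot, and variables do not carry over. Pictures are saved under pics/ and viewed, at most 10 in all, crops included, and the job is handed in when it is done.

Besides the shell and the picture viewer there is one more tool, called after ">>>" as a command line: name --pt "numbers of a row" for each row, then --argument value for the rest. jog_arm: Moves the arm, as the interface text tells. Shifts and turns lie within -1 to 1; 1 stands for 30 mm of shift or 0.08 rad of turn. Its arguments: {"type":"object","properties":{"motion":{"type":"array","items":{"type":"array","items":{"type":"number"}}},"newtons":{"type":"number"}},"required":["motion"]}

```bash
mkdir -p pics
cat > h.py <<'E'
import numpy as np, cv2
from workcell import bot
def snap(n,f):
    s=bot.observe(); d=bot.grab_frame(n); cv2.imwrite(f'pics/{f}.png',cv2.cvtColor(d['pixels'],cv2.COLOR_RGB2BGR))
    np.save(f'pics/{f}.npy',dict(d=d,s=s),allow_pickle=True); return s,d
def load(f):
    o=np.load(f'pics/{f}.npy',allow_pickle=True).item(); return o['s'],o['d']
def ray(d,u,v,s=None):
    f=210/np.tan(np.radians(d['fovy'])/2)
    K=np.array([[f,0,d['cx']],[0,f,d['cy']],[0,0,1]])
    p=cv2.undistortPoints(np.array([[[u,v]]],float),K,np.array([d['k1'],0,0,0.]))[0,0]
    # iterate exactly
    q=np.array([(u-d['cx'])/f,(v-d['cy'])/f]); x=q.copy()
    for _ in range(50): x=q/(1+d['k1']*(x@x))
    r=np.array([x[0],x[1],1])
    if 'rvec' in d:
        R=cv2.Rodrigues(np.array(d['rvec'],float))[0]; return -R.T@np.array(d['tvec']).ravel(), R.T@r
    from scipy.spatial.transform import Rotation as Ro
    M=np.array(d['mount']); W=Ro.from_euler('xyz',s['tool_rot']).as_matrix()
    return W@M[:3,3]+np.array(s['position']), W@M[:3,:3]@r
def onz(d,u,v,z,s=None):
    o,r=ray(d,u,v,s); return o+r*(z-o[2])/r[2]
E
python3 - <<'E'
from h import *
for n in ['scene','top']:
    s,d=snap(n,n+'0'); print(n,d['fovy'],d['cx'],d['cy'],d['k1'],ray(d,280,210))
print(s)
E
```

```text
scene 49.114855044064214 283.41143965717924 209.69440099510535 -0.09093525698813829 (array([ 1.01145022, -0.16494782,  1.00635322]), array([-0.52261041,  0.15686865, -0.838049  ]))
top 45.56963026717111 276.76906991451386 205.67654715692856 -0.105946598945342 (array([ 0.30893691, -0.01051289,  1.16484609]), array([ 0.15099614,  0.02379637, -0.98830686]))
{'clock': 0.05, 'qpos': array([ 1.1477992 ,  0.52202772, -0.03631089,  1.59996856,  0.02122973,
        1.0210969 , -0.11280099]), 'qd': array([ 0.00050702, -0.00085216, -0.00073415,  0.00066926,  0.00126105,
       -0.00022018, -0.00011106]), 'joint_efforts': array([ 3.43806962e-03, -9.29424620e+01,  1.98585413e+00, -3.70971107e+01,
        1.80361653e-02,  5.17490233e-03, -1.11538138e-04]), 'position': array([ 0.21578189, -0.58620419,  0.20893152]), 'tool_rot': array([-3.14048330e+00,  1.12004308e-04,  3.52786739e-01]), 'force': array([-0.79984748, -0.48501734, -0.73550141]), 'moment': array([-0.00032726,  0.02761455,  0.00188387]), 'finger_force': 0.0, 'grip_width': 0.08530310542471946}
```

View pics/scene0.png

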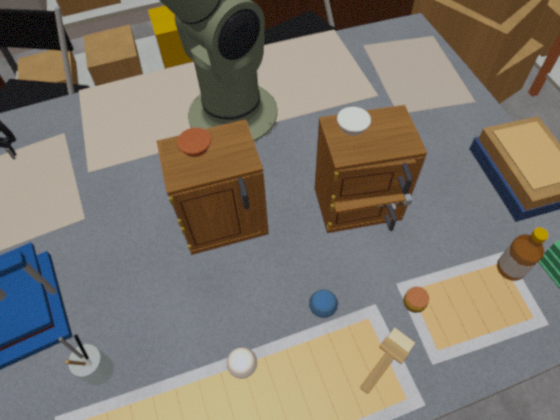

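View pics/top0.png

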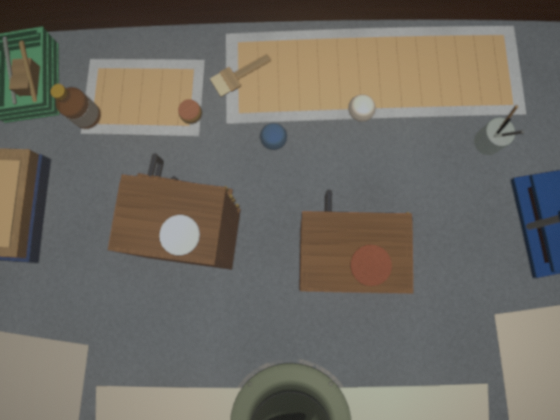

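The scene view shows the split cupboard (gap, ledge, bolt) at right, top corners about (318,117)–(420,150), with its top pull near (407,178). In the top view it is the left one, roof corners about (121,176), (228,188), (216,266), (108,250), with the pull near (154,165).

Run:
```python
from h import *
_,a=load('top0');_,b=load('scene0')
A=cv2.resize(a['pixels'][140:280,95:255],None,fx=3.75,fy=3.75,interpolation=cv2.INTER_CUBIC)[:, :, ::-1]
B=cv2.resize(b['pixels'][100:240,310:430],None,fx=4,fy=4,interpolation=cv2.INTER_CUBIC)[:, :, ::-1]
cv2.imwrite('pics/cA.png',A);cv2.imwrite('pics/cB.png',B)
```

```text
(no output)
```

View pics/cA.png

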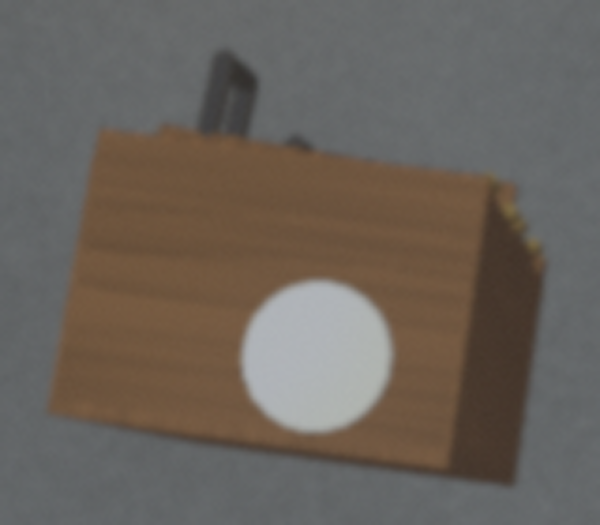

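View pics/cB.png

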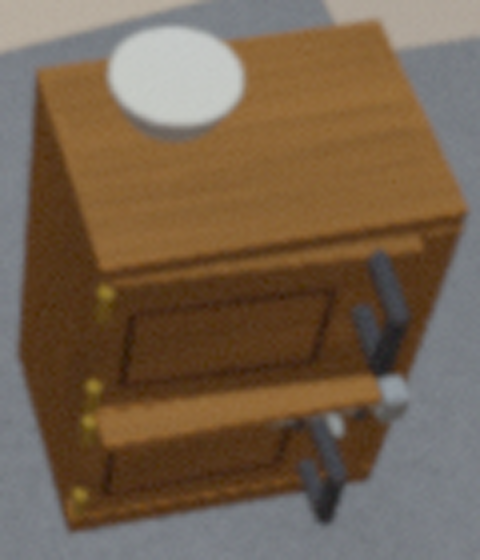

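The crops show the roof front edge in the top view from (100,130) to (490,178) and the grip's upper end at (223,57). In the scene view the grip runs from (379,257) to (392,360).

Run:
```python
from h import *
_,a=load('top0');_,b=load('scene0')
ta=lambda x,y:(95+x/3.75-.4,140+y/3.75-.4); tb=lambda x,y:(310+x/4-.4,100+y/4-.4)
print('top roof');C=[onz(a,*ta(*p),.27) for p in [(100,130),(490,178),(452,468),(50,412)]]
for c in C:print(c.round(4))
print('scene roof')
D=[onz(b,*tb(*p),.27) for p in [(466,212),(103,272),(40,72),(380,22)]]
for c in D:print(c.round(4))
for i,j in[(0,1),(3,2)]:
  for Q in(C,D):
    v=Q[i if Q is C else [0,0,0,3][i]]-Q[j if Q is C else [0,1,2][j]]; print('yaw deg',np.degrees(np.arctan2(-v[0],v[1])).round(2),np.linalg.norm(v))
print('pull top z=.25',onz(a,*ta(223,57),.25),onz(b,*tb(379,257),.25))
print('pull bot z=.205',onz(a,*ta(252,82),.205),onz(b,*tb(392,360),.205))
o1,r1=ray(a,*ta(223,57));o2,r2=ray(b,*tb(379,257))
k=np.linalg.lstsq(np.c_[r1,-r2],o2-o1,rcond=None)[0];print(o1+r1*k[0],o2+r2*k[1])
# other cupboard roof
for p in [(302,212),(413,212),(413,292),(301,291),(328,195)]:print(p,onz(a,*p,.27).round(3))
print('bottle etc',onz(a,180,235,.3))
```

```text
top roof
[0.5175 0.3075 0.27  ]
[0.4896 0.111  0.27  ]
[0.3486 0.1284 0.27  ]
[0.3769 0.3271 0.27  ]
scene roof
[0.5186 0.3067 0.27  ]
[0.4924 0.1119 0.27  ]
[0.351  0.1331 0.27  ]
[0.3781 0.3291 0.27  ]
yaw deg -8.07 0.19853216870128026
yaw deg -7.65 0.19654136045404455
yaw deg -8.09 0.20073064613993633
yaw deg -7.89 0.19792910606006772
pull top z=.25 [0.55905276 0.25167038 0.25      ] [0.51734251 0.26063336 0.25      ]
pull bot z=.205 [0.55719773 0.2482586  0.205     ] [0.55364119 0.259945   0.205     ]
[0.54679498 0.23882119 0.29483518] [0.54595196 0.23599167 0.2937938 ]
(302, 212) [ 0.441 -0.029  0.27 ]
(413, 212) [ 0.438 -0.23   0.27 ]
(413, 292) [ 0.295 -0.223  0.27 ]
(301, 291) [ 0.3   -0.025  0.27 ]
(328, 195) [ 0.472 -0.076  0.27 ]
bottle etc [0.39915642 0.1863125  0.3       ]
```

Run:
```python
from h import *
_,a=load('top0');_,b=load('scene0')
ta=lambda x,y:(95+x/3.75-.4,140+y/3.75-.4); tb=lambda x,y:(310+x/4-.4,100+y/4-.4)
for p,q,z in [((224,57),(397,322),.25),((250,80),(387,362),.205)]:
  print(z,onz(a,*ta(*p),z).round(4),onz(b,*tb(*q),z).round(4))
  o1,r1=ray(a,*ta(*p));o2,r2=ray(b,*tb(*q))
  k=np.linalg.lstsq(np.c_[r1,-r2],o2-o1,rcond=None)[0];print(o1+r1*k[0],o2+r2*k[1])
```

```text
0.25 [0.559  0.2511 0.25  ] [0.5587 0.2497 0.25  ]
[0.55896988 0.25107434 0.25025827] [0.55858855 0.24980618 0.2497913 ]
0.205 [0.5583 0.2494 0.205 ] [0.5539 0.2568 0.205 ]
[0.55677991 0.24777621 0.21093589] [0.55830705 0.25274166 0.21267715]
```

>>> jog_arm --pt "0 0 -1 0 1" --pt "0 0 -1 0 1" --pt "0 0 -1 0 1" --pt "0 0 -1 0 1" --pt "0.5 -0.19 -1 0 1" --pt "1 -0.38 -1 0 1" --pt "1 -0.38 -1 0 1" --pt "1 -0.38 0 0 1" --pt "1 -0.38 0 0 1" --pt "1 -0.38 0 0 1" --pt "1 -0.38 0 0 1" --pt "1 -0.38 0 0 1"

```text
clock: 1.3
position: [0.3983, -0.4275, 0.4193]
tool_rot: [-3.141, 0.0, 0.353]
force: [0.3, -0.8, -0.3]
grip_width: 0.0853
finger_force: 0.0
```

>>> jog_arm --pt "1 -0.38 0 0 1" --pt "1 -0.38 0 0 1" --pt "1 -0.38 0 0 1" --pt "1 -0.38 0 0 1" --pt "1 -0.38 0 0 1" --pt "1 -0.38 0 0 1" --pt "1 -0.38 0 0 1" --pt "1 -0.38 0 0 1" --pt "0.4 -0.96 0 0 1" --pt "0.4 -0.96 0 0 1" --pt "0.4 -0.96 0 0 1" --pt "0.4 -0.96 0 0 1"

```text
clock: 2.5
position: [0.5963, -0.1341, 0.4192]
tool_rot: [-3.141, 0.001, 0.353]
force: [0.0, -0.2, -0.0]
grip_width: 0.0854
finger_force: 0.0
```

>>> jog_arm --pt "0.4 -0.96 0 0 1" --pt "0.4 -0.96 0 0 1" --pt "0.4 -0.96 0 0 1" --pt "0.4 -0.96 0 0 1" --pt "0.4 -0.96 0 0 1" --pt "0.4 -0.96 0 0 1" --pt "0.4 -0.96 0 0 1" --pt "0.4 -0.96 0 0 1" --pt "0.4 -0.96 0 0 1" --pt "0.4 -0.96 0 0 1" --pt "0.4 -0.96 0 0 1" --pt "0.4 -0.96 0 0 1"

```text
clock: 3.7
position: [0.6121, 0.2399, 0.4192]
tool_rot: [3.141, 0.001, 0.353]
force: [-0.1, -0.8, -1.1]
grip_width: 0.0854
finger_force: 0.0
```

>>> jog_arm --pt "0 0 0 -1 1" --pt "0 0 0 -1 1" --pt "0 0 0 -1 1" --pt "0 0 0 -1 1" --pt "0 0 0 -1 1" --pt "0 0 0 -1 1" --pt "0 0 0 -1 1" --pt "0 0 0 -1 1" --pt "0 0 0 -1 1" --pt "0 0 0 -1 1" --pt "0 0 0 -1 1" --pt "0 0 0 -1 1"

```text
clock: 4.9
position: [0.6122, 0.2386, 0.4191]
tool_rot: [-3.141, 0.0, 1.316]
force: [0.2, 0.6, -0.4]
grip_width: 0.0856
finger_force: 0.0
```

>>> jog_arm --pt "0 0 0 -1 1" --pt "0 0 0 -1 1" --pt "0 0 0 -1 1" --pt "0 0 0 -1 1" --pt "0 0 0 -1 1" --pt "0 0 0 -1 1" --pt "0 0 0 -1 1" --pt "0 0 0 -1 1" --pt "0 0 0 -1 1" --pt "0 0 0 -1 1" --pt "0 0 0 -1 1" --pt "0 0 0 -1 1"

```text
clock: 6.1
position: [0.6122, 0.2386, 0.4191]
tool_rot: [-3.141, -0.0, 2.276]
force: [-0.5, -0.4, -0.7]
grip_width: 0.0855
finger_force: 0.0
```

>>> jog_arm --pt "0 0 0 -1 1" --pt "0 0 0 -1 1" --pt "0 0 0 -1 1" --pt "0 0 0 -1 1" --pt "0 0 0 -1 1" --pt "0 0 0 -1 1" --pt "0 0 0 -1 1" --pt "0 0 0 -1 1" --pt "0 0 0 0 1"

```text
clock: 7.0
position: [0.6122, 0.2386, 0.4191]
tool_rot: [-3.141, -0.001, 2.914]
force: [0.2, 0.1, -0.8]
grip_width: 0.0855
finger_force: 0.0
```

Run:
```python
from h import *
s,d=snap('wrist','w1');print(s['position'],s['tool_rot'],s['clock'],s['qpos'],d['fovy'],d['cx'],d['cy'],d['k1'],d['mount'])
```

```text
[0.61224335 0.2385627  0.41907112] [-3.14132226e+00 -6.76995846e-04  2.91420510e+00] 7.0 [ 0.01517895  0.56419046 -0.8738362   1.14276051  0.42240619  1.60988811
  0.58578122] 71.35598182023111 280.73588873505514 207.2426356283449 0.011348820962767925 [[-5.11663961e-04 -9.49814038e-01 -3.12814692e-01  8.08976776e-02]
 [ 9.99999802e-01 -3.71356159e-04 -5.08110940e-04  8.61505848e-04]
 [ 3.66445241e-04 -3.12814890e-01  9.49814040e-01 -1.64405423e-01]
 [ 0.00000000e+00  0.00000000e+00  0.00000000e+00  1.00000000e+00]]
```

View pics/w1.png

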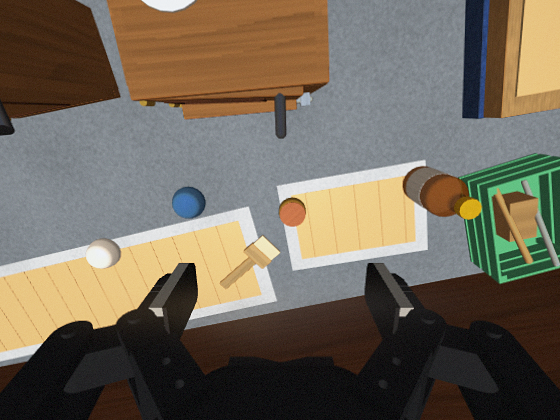

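The wrist view shows the top pull's upper leg from (280,95) to (281,137), the roof's front edge from (133,99) to (329,81), and the ledge below at (184,115).

Run:
```python
from h import *
s,d=load('w1')
P=onz(d,281,131,.25,s);Q=onz(d,280,100,.25,s);print('grip',P,'leg',Q,np.degrees(np.arctan2(*(P-Q)[[1,0]])))
for p in[(133,99),(329,81)]:print('roof',onz(d,*p,.27,s))
B=cv2.resize(d['pixels'][70:145,120:340],None,fx=3.6,fy=3.6,interpolation=cv2.INTER_CUBIC)[:,:,::-1];cv2.imwrite('pics/cw.png',B)
```

```text
grip [0.55414636 0.25300602 0.25      ] leg [0.52263551 0.25920657 0.25      ] -11.13214765978207
roof [0.48937456 0.11572442 0.27      ]
roof [0.51716044 0.31015016 0.27      ]
```

View pics/cw.png

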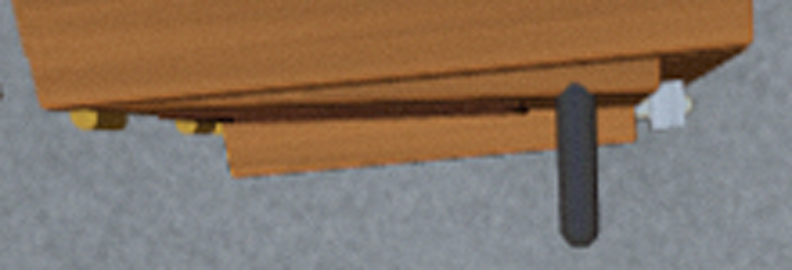

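>>> jog_arm --pt "1 0 0 0 1" --pt "0.9 0 0 0 1" --pt "0 0 1 0 1" --pt "0 0 1 0 1" --pt "0 0 1 0 1" --pt "0 0 1 0 1" --pt "0 0 1 0 1" --pt "0 0 1 0 1" --pt "0 0 0.8 0 1" --pt "0 0 0 0 1"

```text
clock: 8.05
position: [0.5556, 0.2506, 0.2127]
tool_rot: [-3.139, -0.003, 2.911]
force: [0.6, 0.3, 0.0]
grip_width: 0.0854
finger_force: 0.0
```

>>> jog_arm --pt "0 0 0 0 0" --pt "0 0 0 0 0" --pt "0 0 0 0 0" --pt "0 0 0 0 0" --pt "0 0 0 0 0" --pt "0 0 0 0 0" --pt "0 0 0 0 0" --pt "0 0 0 0 0" --pt "0 0 0 0 0" --pt "0 0 0 0 0" --newtons 25

```text
clock: 9.05
position: [0.5568, 0.2512, 0.216]
tool_rot: [-3.141, 0.001, 2.912]
force: [-3.3, -4.5, 7.0]
grip_width: 0.011
finger_force: 24.4
```

>>> jog_arm --pt "-0.192 -0.055 0 0.5 0" --pt "-0.192 -0.055 0 0.5 0" --pt "-0.192 -0.055 0 0.5 0" --pt "-0.192 -0.055 0 0.5 0" --pt "-0.192 -0.055 0 0.5 0" --pt "-0.192 -0.055 0 0.5 0"

```text
clock: 9.65
position: [0.587, 0.2317, 0.2161]
tool_rot: [3.14, 0.001, 2.67]
force: [3.5, 4.3, 4.4]
grip_width: 0.0111
finger_force: 24.6
```

Forces are small; continuing along the arc.

>>> jog_arm --pt "-0.29 -0.085 0 0.75 0" --pt "-0.29 -0.085 0 0.75 0" --pt "-0.29 -0.085 0 0.75 0" --pt "-0.29 -0.085 0 0.75 0" --pt "-0.29 -0.085 0 0.75 0" --pt "-0.29 -0.085 0 0.75 0" --pt "-0.29 -0.085 0 0.75 0" --pt "-0.29 -0.085 0 0.75 0"

```text
clock: 10.45
position: [0.6298, 0.1732, 0.2161]
tool_rot: [3.135, 0.0, 2.189]
force: [19.7, 9.2, -5.2]
grip_width: 0.0108
finger_force: 24.3
```

>>> jog_arm --pt "0 0.1 0 0 0" --pt "0 0.1 0 0 0"

```text
clock: 10.65
position: [0.63, 0.1739, 0.2158]
tool_rot: [-3.136, -0.0, 2.191]
force: [-36.1, -16.7, 29.2]
grip_width: 0.0111
finger_force: 30.0
```

>>> jog_arm --pt "0 -0.12 0 0 0" --pt "-0.29 -0.08 0 0.75 0" --pt "-0.29 -0.08 0 0.75 0" --pt "-0.29 -0.08 0 0.75 0" --pt "-0.29 -0.08 0 0.75 0"

```text
clock: 11.15
position: [0.6395, 0.1385, 0.216]
tool_rot: [3.14, 0.0, 1.949]
force: [3.9, 1.4, 4.6]
grip_width: 0.0111
finger_force: 26.0
```

>>> jog_arm --pt "-0.29 -0.08 0 0.75 0" --pt "-0.29 -0.08 0 0.75 0" --pt "-0.29 -0.08 0 0.75 0" --pt "-0.29 -0.08 0 0.75 0"

```text
clock: 11.55
position: [0.6405, 0.1021, 0.216]
tool_rot: [3.139, -0.0, 1.709]
force: [6.6, -0.2, 4.1]
grip_width: 0.0107
finger_force: 25.8
```

>>> jog_arm --pt "-0.29 -0.08 0 0.75 0" --pt "-0.29 -0.08 0 0.75 0" --pt "-0.29 -0.08 0 0.75 0" --pt "-0.15 -0.04 0 0.4 0" --pt "0 0 0 0 0" --pt "0 0 0 0 0"

```text
clock: 12.15
position: [0.634, 0.0707, 0.216]
tool_rot: [3.139, 0.0, 1.498]
force: [6.6, -2.1, 3.9]
grip_width: 0.0109
finger_force: 25.8
```

>>> jog_arm --pt "0 0 0 0 0.3" --pt "0 0 0 0 0.5" --pt "0 0 0 0 0.6" --pt "0 0 0 0 0.6" --pt "0 0 0 0 0.6" --pt "0 0 -0.3 0 0.6" --pt "0 0 -0.6 0 0.6" --pt "0 0 -1 0 0.6" --pt "0 0 -1 0 0.6" --pt "0 0 -1 0 0.6" --pt "0 0 -1 0 0.6" --pt "0 0 0 0 0.6"

```text
clock: 13.35
position: [0.6339, 0.0723, 0.3672]
tool_rot: [3.136, -0.002, 1.501]
force: [0.6, 0.1, 0.3]
grip_width: 0.0512
finger_force: 0.0
```

Run:
```python
from h import *
for i in range(8): s,d=snap('top','end')
s,d=snap('scene','ends');_,a=load('end')
I=np.hstack([d['pixels'][60:300,120:480],a['pixels'][60:300,80:440]]);cv2.imwrite('pics/e.png',I[:,:,::-1])
print(s['force'],s['grip_width'],s['finger_force'],abs(s['qd']).max())
```

```text
[-0.82858836  0.78216693  0.8702135 ] 0.051266638297005035 0.0 0.003401198660444207
```

View pics/e.png

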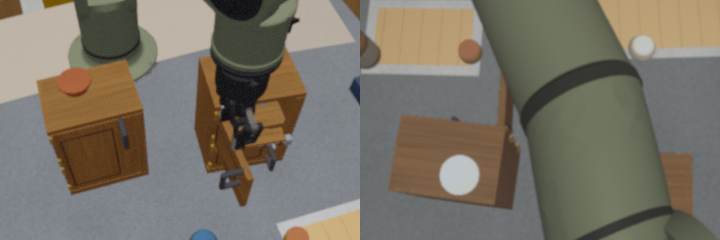

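The view shows the top leaf standing about square to the front, pull free at (235,180). The bottom leaf and the plain door are shut, and the gripper is clear above.

```bash
python3 -c "
from workcell import bot
print(bot.job_done())"
```

```text
the job is handed in; nothing more can be done
None
```

The split door's top half is open about square to the cupboard front (about 1.5 rad by the tool's turn) and the pull is released. In the last picture the bottom half and the plain door look shut; the job is handed in, but the result was not reported back.

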